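# Hold the interlock key pressed and turned

### The arm

A 7-joint arm with a two-finger parallel gripper is mounted at the origin on a cart in front of the work surface, level with it; the furniture and walls round the work are solid. World frame = base frame: x ahead of the robot, y to its left, z up, the work surface at z = 0. Lengths are in m, angles in rad, forces in N, time in s.
With the tool pointing down it reaches from about 0.425 to 0.825 m from the base axis. Payload 3.6 kg.
Tool frame: the origin (TCP) lies at the very end of the fingers, on their centre line; the grasp point (between the pads) lies 19 mm behind it; z points along the fingers, y is the direction in which the jaws open and shut (so a half turn about z gives the same grasp; the last joint's range is limited). The gripper opens to 85 mm and grips with 20 to 120 N. Pads are 22 mm wide; open, the fingers measure 114 mm over their backs; the gripper's body (76 mm by 85 mm) begins 54 mm behind the grasp point. The pads swing forward as they close: fully open they stand 13 mm farther back than shut.
Start: joints at [1.27, 0.615, -0.013, 1.423, 0.008, 1.103, -0.04], TCP at [0.176, -0.626, 0.231] pointing down, gripper open.
Joint ranges: [-3.12, 3.12], [-0.3, 2.06], [-1.34, 1.32], [0.26, 2.42], [-1.36, 4.5], [0.01, 1.98], [-2.84, 2.84]. Speed limits (rad/s): [2.79, 2.79, 3.14, 3.14, 3.14, 3.14, 3.14].

### API

Orientations are given as a rotation vector (axis times angle).
In Python, from cell import ctrl gives the robot as it stands.
- The arm moves only by the shell command python3 -m creep 'ROWS' [OPENING] [FORCE]. ROWS is JSON, a list of rows, each a list of 4 numbers: the shift along the world's x, y, z each as a share of 0.15 m, from -1 to 1, then the turn about the world's z as a share of pi rad, from -1 to 1. In form: [[dx, dy, dz, yaw], ...]. A call has 1 to 10 rows; each row is the pose to reach, as a shift and turn from the pose commanded when the call began, turning the shorter way round; what a row does not reach only later rows make up. A row lasts 1/8 s, in which the tool goes at most 62.5 mm and 10.7 degrees, less where a joint would pass 70% of its speed; a pose out of reach is approached as far as the arm can. A call with a number of a shift or a turn outside -1 to 1 is refused whole. A call with a gripper value outside its range is refused whole. OPENING is the finger opening in mm, from 0 to 85.4, set as the call begins (- or left out, the last holds). The fingers move at their own pace and stop on an object; FORCE is the grip in N (left out, the last holds). Time passes only in rows, so rows that repeat a pose let the fingers close. It gives the time, the measured TCP pose, the force and the opening at its end, in the units of the state.
- ctrl.observe(): the state, without advancing time (a new reading comes with each control period).
- ctrl.snapshot(name): name is "scene" or "top"; returns (picture, depth): 384x512x3 uint8, red, green, blue; 384x512 float32, m along the optical axis (not along the pixel's ray), 0 where there is no reading.
- ctrl.calibration(name): a dict with "K" (3x3 intrinsics, pixels), "rvec" (rotation vector, rad) and "tvec" (3), from world to camera coordinates, as OpenCV has them. Camera axes: x right, y down, z forward; pixel columns grow to the right and rows downward; lengths in m; the calibration is good to about 2 mm. A picture is of the moment at which its call begins. calibration takes no time and is no camera call.
- ctrl.hand_in(): hands the job in, once; it reports no verdict.
Trained networks look in the newest picture that a camera, given by its name, has taken for a name from the list of things; names that differ only in an ending like _2 or _b are one class to them, and where a whole thing is asked for, a point or a joint stands for the part that bears it (a point fixed in the world has none). Each returns a list of dicts, best first, with "conf" (0 to 1); they miss things now and then, are a little off and sometimes report something else, mostly with a low value. They report only what shows in the picture. A call takes as long as a camera call. They do not tell look-alikes from the thing itself.
- ctrl.search_frame(thing, camera): "location" ([x, y, z] in m, in world coordinates, good to about 4 mm: the middle of the surface that is visible of it).
- ctrl.masks_of(thing, camera): "region" (384x512 bool, what is visible of it).
- ctrl.spot_point(thing, camera): "location" ([x, y, z] in m, in world coordinates, good to about 4 mm: a listed point, or the origin of a listed thing).
The state is a dict: "t": time; "q": joint angles; "joint_vel": joint speeds; "effort": joint torques, N m; "position": TCP position; "tool_rot": TCP orientation; "force": force on the tool from outside, world axes, zero at the start; "ft_torque": the same for the moment, N m; "grip_width": finger opening in m.
Only numpy, scipy, OpenCV 4.12 (cv2) and the standard library are available. Lean on these libraries where they do the work, as an engineer would, in place of code of your own. Each camera call takes 0.05 s, during which the arm holds its last target. There are 200 camera calls.

### The job

Slide the red-edged key straight up out of the key rack, fit its T-shaped foot into the slot of the interlock station, push it down against the spring to its stop, and then turn it a quarter turn clockwise (seen from above) to its stop. It springs back when let go, so finish while still gripping the key and holding it seated and turned. Leave the other two keys in the rack and do not disturb the timer or the bronze block.

Things in the scene. Friction and masses are not known exactly. Their poses are not given: they have to be found in the camera images.
- red_key: key to use: flat upright steel plate 6 mm thick (x), 79 mm tall, same after a half turn; 0.12 kg. Origin: centre of the foot's underside; y along the width, z up. Foot 44 mm wide, z 0-12 mm; neck 20 mm wide, z 12-34; head 50 mm wide, z 34-58; on top a red plastic edge strip 52 mm wide, 10 mm thick, z 57-79 (pinch it here, across x)
- blue_key: the same kind of key with a blue edge strip; stays in the rack
- yellow_key: the same kind of key with a yellow edge strip; stays in the rack
- key_rack: wooden rack fixed to the bench, 46 (x) by 206 (y) by 30 mm high; origin at the centre of its underside. Three slots in a row at y = -66, 0, +66 mm, each 8 mm (x) by 46 mm (y), floor 4 mm above the underside; one key stands in each, its width along the row. Which key is in which slot varies
- station: interlock station fixed to the bench: grey box 88 x 88 x 46 mm with an aluminium cap plate 8 mm thick, green lens on its front (-x); origin at the centre of its underside. The foot rests on a sprung rotor 14 mm below the cap top; pushed 6 to 9 mm further the foot is below the cap and only then can turn; turned, it is caught under the cap and the key's width lies along x (green marks)
- slot (a point): centre of the slot, level with the cap's top face (46 mm above the bench); axes as the station's. The slot is 47 mm long (y) and 9 mm wide (x), with a 25 mm square hole at its middle for the key's neck; sloped steel lead-ins stand 4 mm above the cap round the slot's two ends
- plunger (a joint): how far the rotor is pushed down, m: 0 at rest, 0.009 at its stop; spring force about 4 N at the top and 7.6 N at the stop
- rotor (a joint): how far the rotor is turned clockwise seen from above, rad: 0 at rest (slot in line with the cap's slot), 1.571 at its stop; a spring of about 0.02 to 0.15 N m turns it back
- timer: small white timer lying on the bench between the rack and the station, nearer the robot, 62 x 68 x 21 mm, origin at the centre of its underside; a bystander
- bronze_block: flat bronze block, 61 x 85 x 10 mm, lying on the bench beyond the rack, origin at the centre of its underside; a bystander
There are look-alikes about, which are no part of the job. What is shaped like the yellow_key but turquoise is not meant.

How it is judged:
On the way, in this order (a step that is already met when the one before it is completed fails the run):
1. the red key is lifted clear above the rack (z of red_key in the frame of key_rack above 0.034 m), for 0.1 s.
2. the red key stands in the station's slot and is pushed down against the spring (value of joint plunger above 0.005 m and horizontal distance between red_key and slot below 0.005 m and z of red_key in the frame of station below 0.029 m), for 0.1 s.
At the end, for the whole second after the job is handed in: The red key is in the station within 5 mm of the slot's centre, upright, rotor down over 4.5 mm and turned over 1.3 rad, fingers gripping it (over 2 N); the other keys in the rack within 15 mm, timer and bronze block within 20 mm, of their starts (value of joint plunger above 0.0045 m and value of joint rotor above 1.3 rad and horizontal distance between red_key and slot below 0.005 m and z of red_key in the frame of station below 0.0295 m and angle between the y axis of red_key and the x axis of station, either way round below 0.3 rad and angle between red_key's own z axis and vertical below 0.12 rad and contact force between the fingers and red_key above 2 N and z of each of blue_key, yellow_key in the frame of key_rack below 0.012 m and distance of each of blue_key, yellow_key from where it was at the start of the episode below 0.015 m and distance of each of timer, bronze_block from where it was at the start of the episode below 0.02 m); the arm keeps its last pose, push and grip.
It fails at once if another key was pulled out of the rack (z of any of blue_key, yellow_key in the frame of key_rack above 0.02 m).
It fails at once if the timer or the bronze block was pushed away (distance of any of timer, bronze_block from where it was at the start of the episode above 0.02 m).
It also fails if it takes over 48 s, if anything falls off the work surface, if the arm or the gripper's body presses on something with over 40 N, if the wrist force passes 120 N, or if a joint passes its speed limit or range.

## Working session

There is one attempt and no reset: what is moved stays moved. The work goes in short steps, Python scripts to look and compute and a shell command to move; the robot and the scene stay as the last step left them, time stands still between calls to the robot, and variables do not carry over. Pictures are saved under pics/ and viewed, about 8 in all and at most 12, crops included, and the job is handed in when it is done.

```bash
mkdir -p pics; cat > h.py <<'E'
import numpy as np,cv2
from cell import ctrl
def save(cam,name,crop=None,scale=1):
    p,d=ctrl.snapshot(cam)
    im=p[...,::-1].copy()
    if crop: im=im[crop[1]:crop[3],crop[0]:crop[2]]
    im=cv2.resize(im,None,fx=scale,fy=scale,interpolation=cv2.INTER_CUBIC)
    cv2.imwrite('pics/'+name+'.png',im); return p,d
def cloud(cam,d):
    c=ctrl.calibration(cam);K=np.array(c['K']);R=cv2.Rodrigues(np.array(c['rvec'],float))[0];t=np.array(c['tvec']).ravel()
    v,u=np.mgrid[:d.shape[0],:d.shape[1]]
    P=np.stack([(u-K[0,2])/K[0,0]*d,(v-K[1,2])/K[1,1]*d,d],-1)
    return (P-t)@R
E
python3 - <<'E'
from h import *
a,_=save('scene','a');b,_=save('top','b')
cv2.imwrite('pics/ab.png',cv2.resize(np.hstack([a,b])[...,::-1],(800,300)))
for c in['scene','top']:
  print(c,ctrl.calibration(c)['tvec'])
  for n in['red_key','key_rack','station','slot','timer','bronze_block','yellow_key']:
    print(n,[(np.round(x['location'],3).tolist(),round(x['conf'],2)) for x in ctrl.spot_point(n,c)][:4])
print(ctrl.observe())
E
```

```text
scene [0.31038873 0.28939166 0.87641737]
red_key [([0.464, 0.218, 0.002], 0.52)]
key_rack [([0.464, 0.147, 0.0], 0.77)]
station [([0.47, -0.178, -0.002], 0.69)]
slot [([0.473, -0.174, 0.05], 0.92)]
timer [([0.384, -0.027, -0.001], 0.8), ([0.474, -0.177, 0.05], 0.63)]
bronze_block [([0.577, 0.109, 0.001], 0.8), ([0.462, 0.219, -0.0], 0.49)]
yellow_key [([0.467, 0.089, 0.003], 0.85), ([0.372, 0.113, 0.003], 0.77)]
top [0.0050317  0.47800899 0.87718042]
red_key [([0.464, 0.216, 0.005], 0.7), ([0.474, -0.178, 0.002], 0.59)]
key_rack []
station [([0.47, -0.176, 0.001], 0.7)]
slot [([0.468, -0.18, 0.043], 0.88), ([0.573, 0.106, -0.0], 0.69), ([0.462, 0.151, 0.006], 0.44)]
timer [([0.39, -0.029, 0.003], 0.88)]
bronze_block [([0.58, 0.106, 0.002], 0.6)]
yellow_key [([0.462, 0.217, 0.007], 0.62), ([0.462, 0.085, 0.004], 0.5), ([0.372, 0.11, -0.001], 0.45)]
{'t': 0.8, 'q': array([ 1.26948215,  0.61481193, -0.01260166,  1.42338893,  0.00810675,
        1.10339019, -0.04040472]), 'joint_vel': array([-1.51481235e-04,  2.02832341e-04, -1.20063414e-03, -1.20098273e-03,
       -7.44406996e-05,  5.59542060e-04,  3.81134707e-04]), 'effort': array([-1.36773874e-04, -4.69053555e+01,  2.58760471e-01, -1.71333539e+01,
        9.96248651e-03,  1.59780968e-03, -1.06462269e-05]), 'position': array([ 0.17640634, -0.62558541,  0.23135812]), 'tool_rot': array([3.11192696e+00, 4.30378860e-01, 6.27502348e-05]), 'force': array([-0.05976935,  0.62401056,  1.03568663]), 'ft_torque': array([ 0.02398911,  0.06107393, -0.02170153]), 'grip_width': 0.08518555612219972}
```

View pics/ab.png

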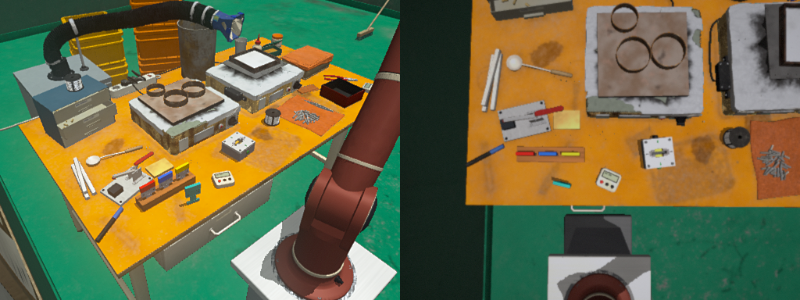

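```bash
python3 - <<'E'
from h import *
for cam in['top','scene']:
  p,d=ctrl.snapshot(cam);W=cloud(cam,d);hsv=cv2.cvtColor(p,cv2.COLOR_RGB2HSV)
  red=((hsv[...,0]<8)|(hsv[...,0]>172))&(hsv[...,1]>120)&(d>0)
  for nm,m in[('red',red),('blue',(abs(hsv[...,0].astype(int)-110)<12)&(hsv[...,1]>120)&(d>0)),('yel',(abs(hsv[...,0].astype(int)-26)<6)&(hsv[...,1]>120)&(d>0))]:
    m=m&(W[...,2]>.072)&(W[...,2]<.095)
    if m.sum()<10: print(cam,nm,m.sum());continue
    X=W[m][:,:3]; r=cv2.minAreaRect((X[:,:2]*1000).astype(np.float32)); v=np.linalg.eigh(np.cov(X[:,:2].T))[1][:,1]
    print(cam,nm,m.sum(),np.median(X,0).round(4),r,np.degrees(np.arctan2(v[1],v[0])).round(1))
  # station cap
  m=(abs(W[...,2]-.046)<.008)&(abs(W[...,0]-.47)<.07)&(abs(W[...,1]+.177)<.07)
  X=W[m];print(cam,'cap',m.sum(),np.median(X[:,2]),cv2.minAreaRect((X[:,:2]*1000).astype(np.float32)))
E
```

```text
top red 175 [0.4618 0.1951 0.0824] ((350.21722412109375, -79.8702392578125), (566.021728515625, 638.3452758789062), 10.594167709350586) -154.6
top blue 93 [0.4644 0.15   0.0834] ((569.7387084960938, -93.66937255859375), (52.752689361572266, 577.8720703125), 26.280414581298828) 114.3
top yel 116 [0.4628 0.0842 0.0833] ((605.796875, -105.52731323242188), (129.91748046875, 512.430419921875), 24.29218864440918) 114.8
top cap 1316 0.04647546254495628 ((469.79974365234375, -177.029296875), (87.82117462158203, 88.8706283569336), 6.617456436157227)
scene red 431 [-0.0231  0.0543  0.0828] ((249.5171356201172, 143.4199676513672), (672.0565795898438, 116.94139099121094), 14.827335357666016) -160.6
scene blue 56 [0.4615 0.1534 0.0835] ((461.6839599609375, 152.41189575195312), (51.34361267089844, 11.346076011657715), 87.19764709472656) 89.6
scene yel 115 [0.4592 0.0874 0.0818] ((814.4069213867188, -386.8070068359375), (391.00653076171875, 1173.8634033203125), 18.635395050048828) 109.3
scene cap 657 0.04624415789000639 ((468.7877502441406, -176.5204620361328), (91.11492156982422, 91.6535415649414), 6.609467029571533)
```

The scene view (left) shows the rack at (165,185) with the red key on the far left, then blue and yellow. The station is at (238,146) and the turquoise decoy at (192,190). In the top view (right) the red strip is at about (525,154) and the station at (659,152). Next I'll fit the red strip and the slot more closely.

```bash
python3 - <<'E'
from h import *
for i in range(2):
 for cam in['top','scene']:
  p,d=ctrl.snapshot(cam);W=cloud(cam,d);hsv=cv2.cvtColor(p,cv2.COLOR_RGB2HSV).astype(int)
  reg=(abs(W[...,0]-.463)<.025)&(d>0)&(W[...,2]>.072)&(W[...,2]<.095)
  for nm,y in[('red',.217),('blue',.151),('yel',.086)]:
    m=reg&(abs(W[...,1]-y)<.032)&(hsv[...,1]>110)
    X=W[m]; r=cv2.minAreaRect((X[:,:2]*1000).astype(np.float32))
    print(cam,nm,m.sum(),X.mean(0).round(4),np.round(r[0],1),np.round(r[1],1),round(r[2],1))
m=reg=None
p,d=save('top','c',(300,160,460,260),5)
c=ctrl.calibration('top');print(cv2.Rodrigues(np.array(c['rvec'],float))[0].round(3),np.array(c['K']).round(1).tolist())
E
```

```text
top red 96 [0.463  0.2162 0.0833] [463.  216.5] [ 7.1 50.5] 0.7
top blue 90 [0.4634 0.1502 0.0837] [463.5 150.3] [ 7.  49.6] 0.3
top yel 114 [0.4628 0.085  0.0834] [462.8  85.3] [ 9.2 49.6] 0.4
scene red 130 [0.4601 0.2187 0.0805] [461.5 218.5] [51.6 13.1] 89.8
scene blue 60 [0.4611 0.153  0.0837] [461.6 152.5] [ 9.1 50.6] 0.9
scene yel 114 [0.4603 0.0874 0.08  ] [461.8  87. ] [12.5 51.3] 1.3
top red 97 [0.463  0.2159 0.0833] [463.  216.4] [ 7.1 51.7] 0.7
top blue 91 [0.4634 0.1504 0.0836] [463.5 150.1] [ 6.9 49.6] 0.4
top yel 114 [0.4628 0.085  0.0833] [462.8  85.3] [ 9.1 49.6] 0.4
scene red 133 [0.4603 0.2187 0.08  ] [461.6 217.8] [12.  52.4] 0.8
scene blue 59 [0.4615 0.153  0.0832] [461.4 152.7] [49.5  9.8] 86.8
scene yel 113 [0.4603 0.0872 0.0801] [461.6  86.7] [52.5 12.5] 89.3
[[ 0.007 -1.     0.004]
 [-0.998 -0.007 -0.056]
 [ 0.056 -0.003 -0.998]] [[365.8, 0.0, 252.3], [0.0, 365.8, 192.2], [0.0, 0.0, 1.0]]
```

View pics/c.png

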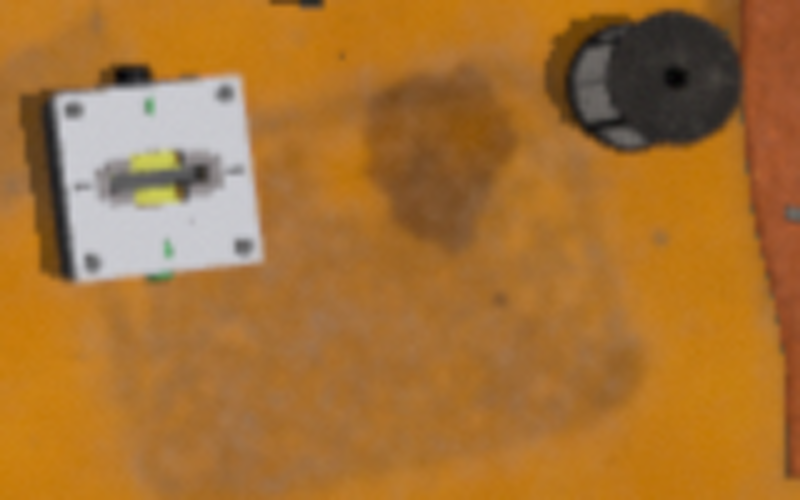

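The crop shows the station slot at about (160,178), running along y with its right end slightly higher, so the station yaw is about +6.5°. The green lens is at the bottom, facing −x. Moving towards the red key now.

```bash
python3 -m creep '[[1,1,0,0.2],[1,1,0,0.2],[1,1,0,0.2],[1,1,0,0.2]]' 50 60; python3 -m creep '[[0.91,1,0,0.213],[0.91,1,0,0.213],[0.91,1,0,0.213],[0.91,1,0,0.213]]'; python3 -m creep '[[0,0.4,0,0],[0,0.8,0,0],[0,1,0,0]]'
```

```text
t: 1.65
position: [0.3304, -0.4718, 0.2318]
tool_rot: [-2.82, -1.384, -0.005]
force: [-0.5, -0.6, -0.7]
grip_width: 0.0503
t: 2.15
position: [0.4663, -0.3214, 0.2318]
tool_rot: [2.207, 2.234, 0.005]
force: [-0.2, -0.9, 0.3]
grip_width: 0.05
t: 2.52
position: [0.4629, -0.173, 0.2316]
tool_rot: [-2.217, -2.226, -0.001]
force: [-0.2, 0.1, 0.5]
grip_width: 0.0499
```

```bash
python3 -m creep '[[0,0.4,0,0],[0,0.8,0,0],[0,1,0,0]]' ; python3 -m creep '[[0,0.4,0,0],[0,0.8,0,0],[0,1,0,0]]'; python3 -m creep '[[0,0.3,-0.2,0],[0,0.6,-0.4,0],[0,0.6,-0.5,0],[0,0.6,-0.5,0]]'; python3 - <<'E'
from h import *
print(ctrl.observe()['position'],ctrl.observe()['tool_rot'])
save('scene','d',(150,180,310,280),5)
E
```

```text
t: 2.9
position: [0.463, -0.023, 0.2318]
tool_rot: [2.217, 2.225, 0.002]
force: [0.2, -0.7, -0.2]
grip_width: 0.0502
t: 3.28
position: [0.4631, 0.1273, 0.2317]
tool_rot: [-2.217, -2.226, -0.003]
force: [-0.2, -0.3, -1.0]
grip_width: 0.05
t: 3.78
position: [0.4629, 0.2125, 0.1551]
tool_rot: [2.222, 2.221, -0.006]
force: [-0.1, 0.3, 0.1]
grip_width: 0.0501
[0.46286056 0.21247041 0.15512164] [ 2.22156044  2.22081442 -0.00578669]
```

View pics/d.png

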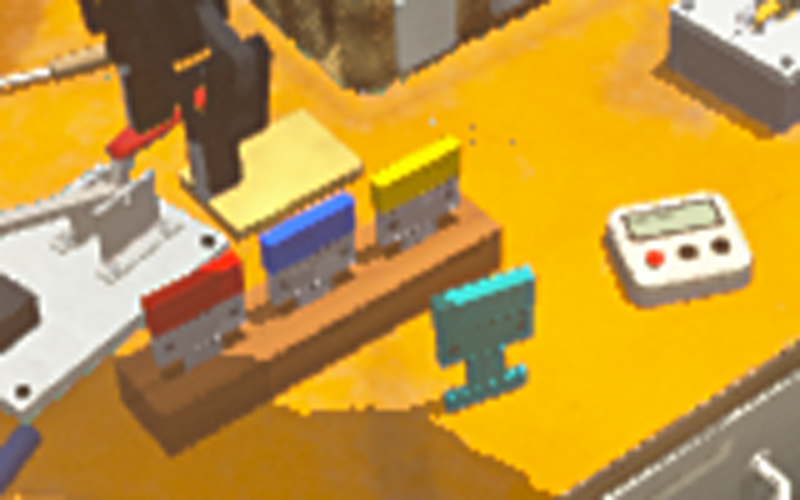

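The scene crop shows the gripper above the red key at (195,290), with blue and yellow to its right. A grey toggle-clamp plate stands behind the rack at (130,190), so I'll check how close it comes to the rear finger.

```bash
python3 - <<'E'
from h import *
for cam in['top','scene']:
  p,d=ctrl.snapshot(cam);W=cloud(cam,d)
  m=(d>0)&(abs(W[...,1]-.215)<.03)&(W[...,0]>.47)&(W[...,0]<.6)&(W[...,2]<.14)
  X=W[m]
  for a in np.arange(.47,.6,.01):
    s=X[(X[:,0]>=a)&(X[:,0]<a+.01)]
    if len(s): print(cam,a.round(2),len(s),s[:,2].max().round(3),np.median(s[:,2]).round(3))
E
```

```text
top 0.47 97 0.035 0.031
top 0.48 80 0.034 0.03
top 0.49 97 0.003 0.0
top 0.5 100 0.004 0.0
top 0.51 98 0.016 0.0
top 0.52 106 0.016 0.009
top 0.53 103 0.016 0.012
top 0.54 100 0.016 0.012
top 0.55 106 0.019 0.013
top 0.56 165 0.07 0.02
top 0.57 122 0.074 0.054
top 0.58 64 0.074 0.049
top 0.59 46 0.051 0.014
scene 0.47 13 0.032 0.03
scene 0.48 25 0.033 -0.717
scene 0.49 25 -0.71 -0.719
scene 0.5 32 -0.714 -0.719
scene 0.51 77 0.012 -0.715
scene 0.52 86 0.015 0.001
scene 0.53 98 0.015 0.011
scene 0.54 107 0.016 0.011
scene 0.55 113 0.019 0.011
scene 0.56 230 0.069 0.025
scene 0.57 141 0.072 0.014
scene 0.58 132 0.07 0.014
scene 0.59 54 0.049 -0.714
```

```bash
python3 -m creep '[[0,0.017,-0.2,0],[0,0.017,-0.4,0],[0,0.017,-0.55,0],[0,0.017,-0.68,0],[0,0.017,-0.68,0],[0,0.017,-0.68,0]]'; python3 -m creep '[[0,0,0,0],[0,0,0,0],[0,0,0,0],[0,0,0,0],[0,0,0,0],[0,0,0,0]]' 0 80
```

```text
t: 4.68
position: [0.464, 0.2168, 0.0555]
tool_rot: [2.221, 2.221, 0.003]
force: [0.5, 0.3, 0.5]
grip_width: 0.0499
t: 5.42
position: [0.4636, 0.2172, 0.0551]
tool_rot: [2.219, 2.222, 0.002]
force: [-0.5, -1.1, 5.8]
grip_width: 0.0088
```

```bash
python3 -m creep '[[0,0,0.1,0],[0,0,0.2,0],[0,0,0.3,0],[0,0,0.4,0],[0,0,0.55,0],[0,0,0.7,0],[0,0,0.7,0],[0,0,0.7,0]]'; python3 - <<'E'
from h import *
save('scene','e',(150,180,310,280),5)
E
```

```text
t: 6.42
position: [0.4624, 0.2165, 0.1589]
tool_rot: [-2.22, -2.223, 0.002]
force: [-1.0, 0.2, -0.9]
grip_width: 0.0086
```

View pics/e.png

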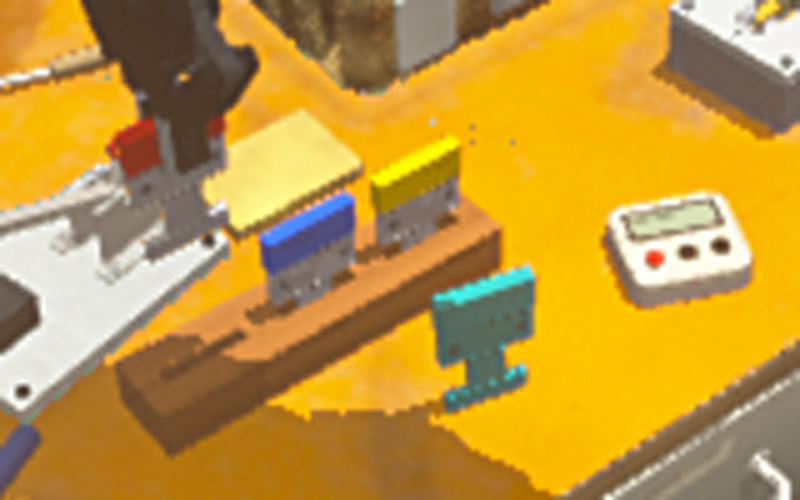

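The red key is out, hanging from the gripper at (170,180), and the other two are still in the rack. Moving over to the station.

```bash
python3 -m creep '[[0,-0.35,0,0.037],[0.047,-0.7,0,0.037],[0.047,-1,0,0.037]]' ; python3 -m creep '[[0,-0.35,0,0],[0,-0.7,0,0],[0,-1,0,0]]'; python3 -m creep '[[0,-0.3,0,0],[0,-0.55,0,0],[0,-0.627,0,0],[0,-0.627,0,0],[0,-0.627,0,0],[0,-0.627,0,0]]'; python3 - <<'E'
from h import *
a,_=save('scene','f0'); b,d=save('top','f1')
P=cloud('top',d)
c=lambda p,x,y:cv2.resize(p[y:y+75,x:x+100],(400,300),interpolation=cv2.INTER_CUBIC)
s=ctrl.observe();C=ctrl.calibration('scene');uv=cv2.projectPoints(np.array([[.47,-.177,.07]]),np.array(C['rvec'],float),np.array(C['tvec'],float),np.array(C['K'],float),None)[0].ravel();u,v=int(uv[0]),int(uv[1])
C=a[v-50:v+40,u-60:u+60][...,::-1]
cv2.imwrite('pics/f.png',cv2.resize(C,(800,600),interpolation=cv2.INTER_CUBIC));print(uv)
for cam,im in[('scene',a),('top',b)]:
  dd=ctrl.snapshot(cam)[1];W=cloud(cam,dd);hsv=cv2.cvtColor(im,cv2.COLOR_RGB2HSV).astype(int)
  m=(dd>0)&((hsv[...,0]<8)|(hsv[...,0]>172))&(hsv[...,1]>110)&(abs(W[...,0]-.47)<.03)&(abs(W[...,1]+.177)<.04)&(W[...,2]>.15)&(W[...,2]<.2)
  X=W[m];print(cam,m.sum())
  if m.sum()>5:print(X.mean(0),X.min(0),X.max(0),cv2.minAreaRect((X[:,:2]*1000).astype(np.float32)))
E
```

```text
t: 6.85
position: [0.4697, 0.0647, 0.1583]
tool_rot: [-2.087, -2.347, 0.003]
force: [1.1, -0.5, -1.2]
grip_width: 0.0087
t: 7.22
position: [0.4691, -0.0852, 0.1583]
tool_rot: [-2.087, -2.346, 0.002]
force: [0.6, 0.2, -1.9]
grip_width: 0.0087
t: 7.98
position: [0.4702, -0.1752, 0.1594]
tool_rot: [-2.083, -2.351, -0.001]
force: [-0.1, -0.2, -0.9]
grip_width: 0.0083
[305.63933226 174.24043678]
scene 55
[ 0.46516607 -0.15670809  0.1809919 ] [ 0.45949151 -0.1740938   0.16690734] [ 0.48367916 -0.14788366  0.19016977] ((468.54241943359375, -160.07444763183594), (14.069478988647461, 28.94013786315918), 44.25738525390625)
top 49
[ 0.46736177 -0.15789143  0.18563749] [ 0.46196047 -0.16701414  0.15785432] [ 0.47432592 -0.14971591  0.19003226] ((467.7766418457031, -158.33511352539062), (10.500459671020508, 17.599475860595703), 9.791866302490234)
```

View pics/f.png

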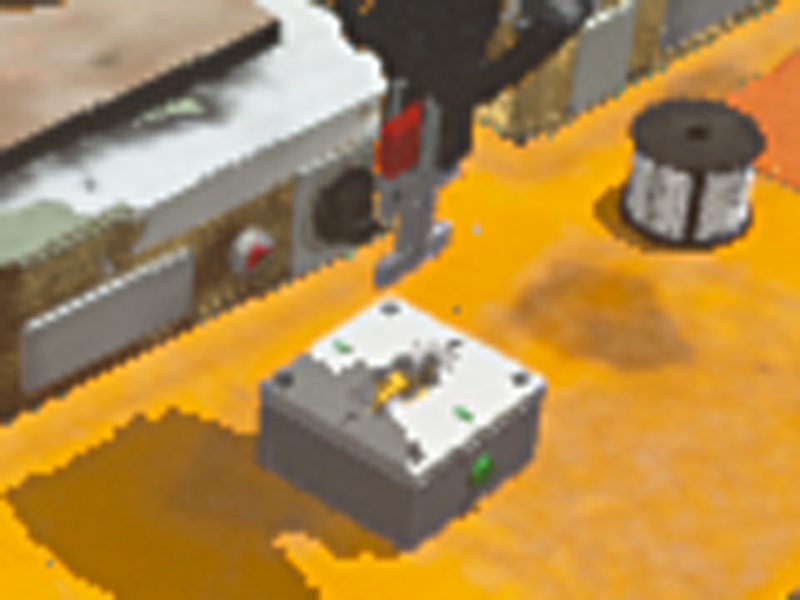

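The key hangs above the station with its foot at (412,260) and the slot at (405,380), and the tilt looks small. I'll lower it to just above the lead-ins and measure foot against slot.

```bash
python3 -m creep '[[0,-0.005,-0.15,0],[0,-0.005,-0.3,0],[0,-0.005,-0.32,0],[0,-0.005,-0.32,0],[0,-0.005,-0.32,0]]'; python3 - <<'E'
from h import *
a,_=save('scene','g0')
im=a[150:195,275:335][...,::-1]
cv2.imwrite('pics/g.png',cv2.resize(im,(800,600),interpolation=cv2.INTER_CUBIC))
C=ctrl.calibration('scene');s=ctrl.observe();t=s['position'];print(t,s['tool_rot'])
f=lambda P:cv2.projectPoints(np.array(P,float),np.array(C['rvec'],float),np.array(C['tvec'],float),np.array(C['K'],float),None)[0].reshape(-1,2)
th=np.radians(6.6);ey=np.array([-np.sin(th),np.cos(th),0]);ex=np.array([np.cos(th),np.sin(th),0]);
b=np.array([t[0],t[1],t[2]-.051]);c=np.array([.4693,-.1768,.046])
q=f([b+sy*.022*ey-.003*ex for sy in(1,-1)]+[c+sy*.0235*ey for sy in(1,-1)])
print(((q-[275,150])*13.333).round())
E
```

```text
t: 8.8
position: [0.4707, -0.1779, 0.1122]
tool_rot: [2.086, 2.347, 0.001]
force: [-0.1, 0.2, -0.9]
grip_width: 0.0083
[ 0.47059231 -0.17797942  0.11214782] [2.08582889e+00 2.34699952e+00 1.04881773e-03]
[[351. 405.]
 [483. 314.]
 [331. 463.]
 [471. 366.]]
```

View pics/g.png

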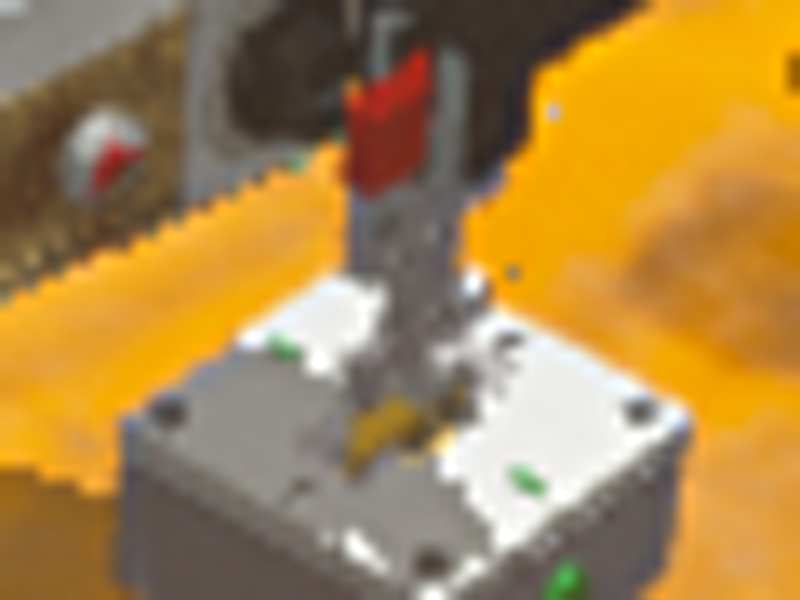

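The foot sits right above the slot: foot ends at about (350,400) and (480,310), slot centred at about (405,415). The projection agrees with this. Descending with force checks.

```bash
python3 -m creep '[[0,0.003,-0.03,0],[0,0.003,-0.06,0],[0,0.003,-0.08,0],[0,0.003,-0.1,0],[0,0.003,-0.1,0]]';python3 -m creep '[[0,0,-0.02,0],[0,0,-0.04,0],[0,0,-0.06,0],[0,0,-0.06,0]]'
```

```text
t: 9.48
position: [0.4698, -0.1773, 0.096]
tool_rot: [-2.086, -2.348, 0.0]
force: [0.6, -0.6, -1.4]
grip_width: 0.0089
t: 9.98
position: [0.4697, -0.1773, 0.087]
tool_rot: [-2.086, -2.348, 0.0]
force: [0.5, 0.4, -1.5]
grip_width: 0.0085
```

No contact force 9 mm into the slot, so the foot is in. Pushing on down against the spring.

```bash
python3 -m creep '[[0,0,-0.02,0],[0,0,-0.04,0],[0,0,-0.05,0],[0,0,-0.05,0]]';python3 -m creep '[[0,0,-0.02,0],[0,0,-0.035,0],[0,0,-0.035,0],[0,0,-0.035,0]]'
```

```text
t: 10.48
position: [0.4701, -0.1774, 0.08]
tool_rot: [2.087, 2.348, 0.0]
force: [-0.8, -0.2, 3.5]
grip_width: 0.0086
t: 10.98
position: [0.4702, -0.1774, 0.0747]
tool_rot: [2.086, 2.348, 0.0]
force: [-0.6, 0.3, 5.5]
grip_width: 0.0089
```

```bash
python3 -m creep '[[0,0,-0.01,0],[0,0,-0.02,0],[0,0,-0.02,0],[0,0,-0.02,0]]';python3 -m creep '[[0,0,-0.007,0],[0,0,-0.013,0],[0,0,-0.013,0],[0,0,-0.013,0]]'
```

```text
t: 11.48
position: [0.4705, -0.1775, 0.0738]
tool_rot: [2.085, 2.347, -0.001]
force: [-4.7, 0.9, 21.0]
grip_width: 0.0088
t: 11.98
position: [0.4708, -0.1775, 0.0736]
tool_rot: [2.084, 2.346, -0.002]
force: [-6.0, 1.6, 34.4]
grip_width: 0.0088
```

Bottomed on the stop at about 34 N. I'll ease off slightly and start the clockwise turn.

```bash
python3 -m creep '[[0,0,0.017,0],[0,0,0.017,0]]';python3 -m creep '[[0,0,0,-0.03],[0,0,0,-0.06],[0,0,0,-0.09],[0,0,0,-0.12],[0,0,0,-0.12]]'; python3 -c "
from cell import ctrl;print(ctrl.observe()['ft_torque'])"
```

```text
t: 12.22
position: [0.4704, -0.1774, 0.0739]
tool_rot: [2.086, 2.347, -0.0]
force: [-3.2, 0.1, 16.6]
grip_width: 0.0088
t: 12.85
position: [0.47, -0.1771, 0.0739]
tool_rot: [2.489, 1.915, -0.001]
force: [-3.2, 0.5, 18.3]
grip_width: 0.0089
[0.33662841 1.01387011 0.07038448]
```

Turning freely.

```bash
python3 -m creep '[[0,0,0,-0.05],[0,0,0,-0.1],[0,0,0,-0.15],[0,0,0,-0.2],[0,0,0,-0.25],[0,0,0,-0.3],[0,0,0,-0.35],[0,0,0,-0.38],[0,0,0,-0.38],[0,0,0,-0.38]]'; python3 - <<'E'
from h import *
s=ctrl.observe();print(s['ft_torque'],s['q'])
a,_=save('scene','k0')
cv2.imwrite('pics/k.png',cv2.resize(a[150:195,275:335][...,::-1],(800,600),interpolation=cv2.INTER_CUBIC))
E
```

```text
t: 14.1
position: [0.4703, -0.1764, 0.0739]
tool_rot: [-3.135, -0.188, -0.001]
force: [-2.3, 3.5, 17.6]
grip_width: 0.0089
[0.80353185 0.75270025 0.2296446 ] [ 0.29686467  0.61826803  0.02834516  2.01060643 -0.03561036  0.51274025
 -1.10019461]
```

View pics/k.png

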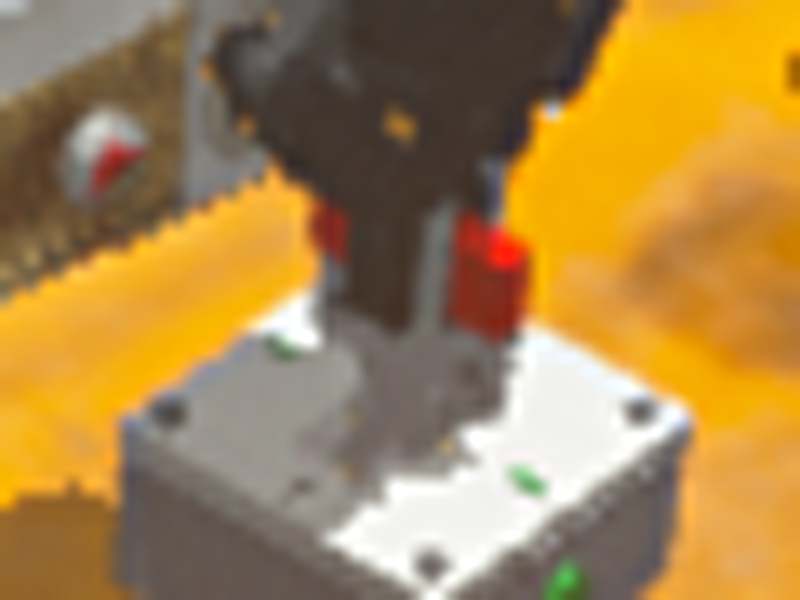

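The key's width now lies along the green marks, at (285,348) and (525,480), and its foot is below the cap. Tool yaw shows about 90° of turn, with the key seated and gripped. Handing in.

```bash
python3 -m creep '[[0,0,0,0],[0,0,0,0],[0,0,0,0]]'; python3 - <<'E'
from h import *
for n in['timer','bronze_block','blue_key','yellow_key']: print(n,[(np.round(x['location'],3).tolist(),round(x['conf'],2)) for x in ctrl.spot_point(n,'scene')][:3])
print(ctrl.hand_in())
E
```

```text
t: 14.52
position: [0.4703, -0.1764, 0.0739]
tool_rot: [-3.135, -0.188, -0.001]
force: [-3.5, 3.0, 17.9]
grip_width: 0.0088
timer [([0.386, -0.027, -0.004], 0.85)]
bronze_block [([0.579, 0.111, 0.002], 0.67), ([0.472, -0.176, 0.048], 0.15)]
blue_key [([0.467, 0.149, 0.002], 0.55)]
yellow_key [([0.372, 0.115, 0.001], 0.85), ([0.464, 0.087, 0.005], 0.65)]
the job is handed in; nothing more can be done
None
```

I lifted the red key out of the rack, fitted its foot into the station slot and pushed it down to the spring stop. I then turned it about 90° clockwise and handed in while still gripping it. The hand-in came at about 15 s of the 48 s allowed and reported no verdict.

- **Seated:** the TCP was steady at z ≈ 0.074 m. When I pushed 0.3 mm below that, the force climbed to 34 N, so it was on the stop. I then eased off, and about 18 N was holding it down at hand-in.
- **Turned:** measured tool yaw changed by about 90°, and in the last picture the key lies along the green marks. The plunger and rotor values can't be read directly, so both are inferred from pose and force.
- **Gripped:** grip force was set to 80 N. The opening reads 8.8 mm against the 10 mm strip, a small mismatch that stayed the same throughout, so there was no sign of slipping.
- **Other things:** the detector put the timer, the bronze block and the blue and yellow keys within about 4 mm of where they started. For the yellow key it ranked the turquoise look-alike first; the real one was its second hit.

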